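Centre the clip-lid jar on the scale pan and tare

ROBOT

A 6-joint arm with a two-finger parallel gripper is mounted at the origin on the work surface. World frame = base frame: x ahead of the robot, y to its left, z up, the work surface at z = 0. Lengths are in m, angles in degrees, forces in N, time in s.
With the tool pointing down it reaches from about 0.25 to 0.725 m from the base axis. Payload 9.7 kg.
Tool frame: the origin (TCP) lies at the very end of the fingers, on their centre line; the grasp point (between the pads) lies 19 mm behind it; z points along the fingers, y is the direction in which the jaws open and shut (so a half turn about z gives the same grasp; the last joint's range is limited). The gripper opens to 85 mm and grips with 20 to 120 N. Pads are 22 mm wide; open, the fingers measure 114 mm over their backs; the gripper's body (76 mm by 85 mm) begins 54 mm behind the grasp point. The pads swing forward as they close: fully open they stand 13 mm farther back than shut.
Start: joints at [76.719, 4.979, 10.078, 95.1, 0, 90], TCP at [0.126, 0.535, 0.193] pointing down, gripper open.
Joint ranges: [-179.16, 179.16], [-48.56, 103.87], [-65.8, 70.77], [-126.05, 130.52], [-82.76, 87.17], [-180, 180]. Speed limits (degrees/s): [127.2, 127.2, 147.25, 180, 180, 180].

INTERFACE

Orientations are given as [roll, pitch, yaw] about the fixed x, y, z axes, in that order (R = Rz(yaw) Ry(pitch) Rx(roll)).
In Python, from workcell import bot gives the robot as it stands. The module is installed in compiled form; this text tells all that it offers.
- The arm moves only by the tool arm_command, never from a script. Its argument "increments" is a list of rows, each a list of 7 numbers: the gripper command: -1 is fully open, 1 is shut, values between are in proportion, then the shift along the tool's x, y, z in cm, then the turn, a rotation vector about the tool's x, y, z in degrees. In form: [[gripper, x, y, z, rx, ry, rz], ...]. A call has 1 to 10 rows; each row shifts and turns the commanded pose from where the row before left it, along the tool's axes as they then stand; what a row does not reach is not made up. A row lasts 1/8 s, in which the tool goes at most 62.5 mm and 10.7 degrees, less where a joint would pass 70% of its speed; a pose out of reach is approached as far as the arm can. A call is refused whole if a number of a shift passes 6.25 or a number of a turn 10.7, either way. A call with a gripper value outside its range is refused whole. The fingers move at their own pace and stop on an object; "grip_force" is the grip in N (left out, the last holds). Time passes only in rows, so rows that do not move let the fingers close. It gives the time, the measured TCP pose, the force and the opening at its end, in the units of the state.
- bot.get_obs(): the state, without advancing time (a new reading comes with each control period).
- bot.camera(name): name is "side" or "top"; returns a dict with "color" (480x640x3 uint8, red, green, blue), "fx", "fy", "cx", "cy" (pixels), "origin" and "attitude" of the camera in the world. Camera axes: x right, y up, looking along -z (the intrinsics and any distortion apply to the point x, -y, -z); pixel columns grow to the right and rows downward; lengths in m; the calibration is good to about 2 mm. A picture is of the moment at which its call begins. There is no depth.
- bot.job_done(): hands the job in, once; it reports no verdict.
The state is a dict: "time": time; "q": joint angles; "qd": joint speeds; "joint_efforts": joint torques, N m; "ee_pos": TCP position; "tcp_rot": TCP orientation; "wrist_force": force on the tool from outside, world axes, zero at the start; "torque": the same for the moment, N m; "opening": finger opening in m.
Only numpy, scipy, OpenCV 4.12 (cv2) and the standard library are available. Lean on these libraries where they do the work, as an engineer would, in place of code of your own. Each camera call takes 0.05 s, during which the arm holds its last target. There are 200 camera calls.

TASK

The white clip-lid jar stands off-centre on the small round pan of the scale and wobbles easily. With light fingertip taps low on its belly, nudge it until its foot stands wholly inside the ring engraved in the middle of the pan, never pinching, lifting, tipping or knocking it off. Then, with the jar centred, press the round tare key of the scale fully down with a fingertip and let go; leave everything else where it is.

Things in the scene. Friction and masses are not known exactly. Their poses are not given: they have to be found in the camera images.
- jar: The white ceramic jar with a clip-on lid and wire clip, loose, about 0.2 kg, round about its upright axis, 70 mm tall. Origin at the centre of its underside, z up. Flat foot 40 mm in diameter (up to 9 mm high); the widest part is an upright-sided belly 60 mm in diameter from 13 to 31 mm above the underside; above that 52 mm and less. It slides on the pan when pushed on the belly (1 to 2 N) and topples if pushed near the lid or struck.
- pan: The round flat metal pan of the scale, fixed, 90 mm in diameter and 10 mm thick. Origin at the centre of its top face, 60 mm above the table, z up; its yaw means nothing. A ring 56 mm in inner diameter is engraved round its centre: the 40 mm foot is wholly inside it when the jar's axis is within 8 mm of the pan's axis. At the start the jar stands 17 to 26 mm off-centre, in any direction.
- scale: The housing of the scale, white, fixed to the ledge, 200 mm (x) by 170 mm (y), flat top 40 mm above the table. Origin on the table; the housing spans x -105 to +95 mm and y -85 to +85 mm. The pan's centre is at x +35 mm, y 0; the tare key at x -78 mm, y +20 mm; a small dark display at x -78 mm, y -52 mm.
- tare_top (a point): Centre of the top of the tare key, a round grey button of 24 mm diameter that stands in a low grey collar on the front part of the housing; it is pressed straight down.
- tare (a joint): Travel of the tare key in m: 0 up, 0.005 fully down; a spring returns it. Fully down takes about 4 N.
- pillbox: Bystander: grey plastic pill box with its tray a little out, 55 x 112 x 24 mm, behind the scale. Origin under its centre.
- thermometer: Bystander: glass thermometer half out of its metal tube, lying, 145 mm long, 13 mm high, on the scale's left (+y). Origin on the table under it.
- teaspoon: Bystander: steel teaspoon, lying, 140 mm long, on the scale's right (-y). Origin on the table under it.
- bottle: Bystander: small amber glass bottle, 46 mm in diameter and 95 mm tall, behind the scale. Origin under its centre.
- funnel: Bystander: green plastic funnel standing on its wide mouth, 92 mm in diameter, 95 mm tall, far to the left. Origin under its centre.
- cup: Bystander: open steel cup, 68 mm wide, 60 mm tall, far to the right. Origin under its centre.
There are look-alikes about, which are no part of the job. There is more than one size of the jar; the job needs the smallest.

How it is judged:
By the outcome, as a careful person would: the job done as asked, in the order asked, and still so for the second after the job is handed in, with the robot touching nothing.
It also fails if it takes over 51 s, if anything falls off the work surface, if the arm or the gripper's body presses on something with over 40 N, if the wrist force passes 120 N, or if a joint passes its speed limit or range.

## Working session

There is one attempt and no reset: what is moved stays moved. The work goes in short steps, Python scripts to look and compute and a tool call to move; the robot and the scene stay as the last step left them, time stands still between calls to the robot, and variables do not carry over. Pictures are saved under pics/ and viewed, about 8 in all and at most 12, crops included, and the job is handed in when it is done.

Besides the shell and the picture viewer there is one more tool, called after "Call:" in YAML: its name, and indented under it one key for each argument. arm_command: Moves the arm, as the interface text tells. Its arguments: {"type":"object","properties":{"increments":{"type":"array"},"grip_force":{"type":"number"}},"required":["increments"]}

```bash
mkdir -p pics; cat > h.py <<'E'
import numpy as np, cv2
from workcell import bot
from scipy.spatial.transform import Rotation as R
def shot(name,fn=None):
    c=bot.camera(name)
    if fn: cv2.imwrite('pics/'+fn,c['color'][:,:,::-1])
    return c
def cal(c):
    a=np.array(c['attitude'],float)
    M=a if a.shape==(3,3) else R.from_euler('xyz',a,degrees=True).as_matrix()
    return M,np.array(c['origin'],float)
def ray(c,u,v,z):
    M,o=cal(c); d=M@np.array([(u-c['cx'])/c['fx'],-(v-c['cy'])/c['fy'],-1.])
    return o+d*(z-o[2])/d[2]
def proj(c,p):
    M,o=cal(c); q=M.T@(np.array(p)-o)
    return np.array([c['cx']+c['fx']*q[0]/-q[2], c['cy']-c['fy']*q[1]/-q[2]])
E
python3 - <<'E'
from h import *
for n in('top','side'):
    c=shot(n,n+'1.png'); print({k:v for k,v in c.items() if k!='color'})
print(bot.get_obs())
E
```

```text
{'fx': 449.18351296605084, 'fy': 449.18351296605084, 'cx': 321.4849114754401, 'cy': 232.70498100819822, 'origin': array([ 0.42897587, -0.01003301,  0.9719631 ]), 'attitude': array([  9.53729447,   0.6730053 , -89.00864712])}
{'fx': 434.55466265908706, 'fy': 434.55466265908706, 'cx': 322.1452018214867, 'cy': 239.32391590233786, 'origin': array([0.40089158, 0.74802391, 0.85972665]), 'attitude': array([ 4.39760846e+01,  7.71792384e-02, -1.67464727e+02])}
{'time': 0.1, 'q': array([7.67199429e+01, 5.00668564e+00, 1.00383533e+01, 9.51001594e+01,
       1.57197625e-03, 8.99995550e+01]), 'qd': array([-0.08888855, -0.06001721,  0.03596071,  0.05090011, -0.00473365,
       -0.02819341]), 'joint_efforts': array([-1.00266203e-03, -5.21562195e+01,  4.65653694e+01,  1.60168251e-02,
        1.44355448e-05,  7.30608960e-07]), 'ee_pos': array([0.12627232, 0.53503983, 0.19226038]), 'tcp_rot': array([-1.79931508e+02, -1.57250707e-03,  1.66720386e+02]), 'wrist_force': array([ 0.55328214, -0.77321498,  0.48778632]), 'torque': array([-0.00115669,  0.00731884,  0.00260272]), 'opening': 0.08533166516336022}
```

View pics/top1.png

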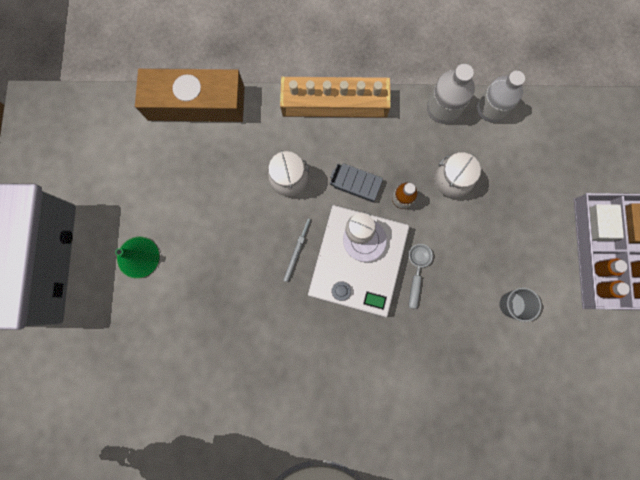

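View pics/side1.png

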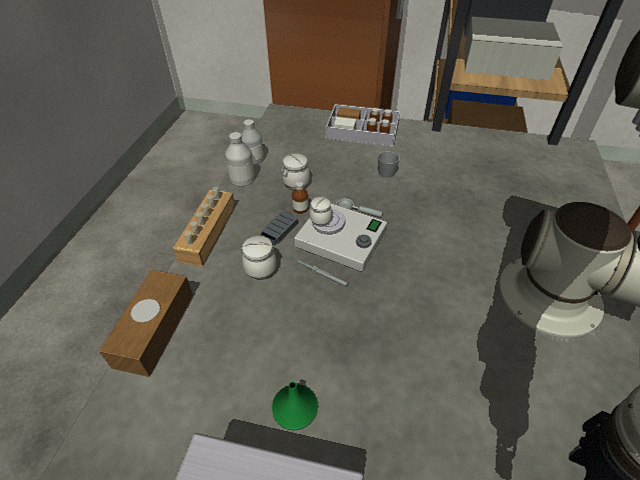

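The top view shows the scale (corners about (335,205), (411,221), (387,316), (309,295)), the jar on the pan near (361,228), the pan near (364,241) and the tare key near (341,291). In the side view the jar is at (320,211). Next I'll zoom in on both.

```bash
python3 - <<'E'
import cv2
a=cv2.imread('pics/top1.png')[195:325,300:420]; b=cv2.imread('pics/side1.png')[185:275,285:395]
a=cv2.resize(a,(480,520),interpolation=cv2.INTER_CUBIC);b=cv2.resize(b,None,fx=5,fy=5,interpolation=cv2.INTER_CUBIC)
cv2.imwrite('pics/a.png',a);cv2.imwrite('pics/b.png',b)
E
```

```text
(no output)
```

View pics/a.png

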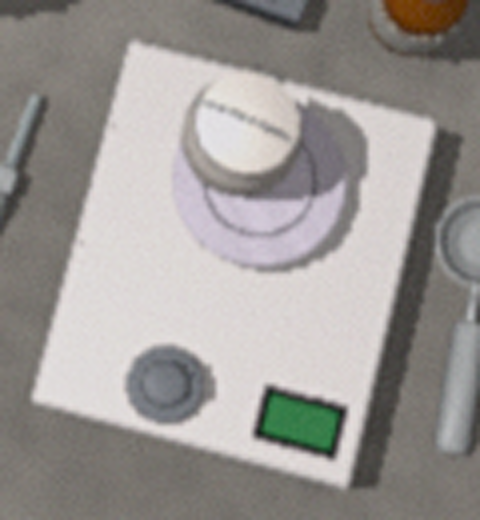

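View pics/b.png

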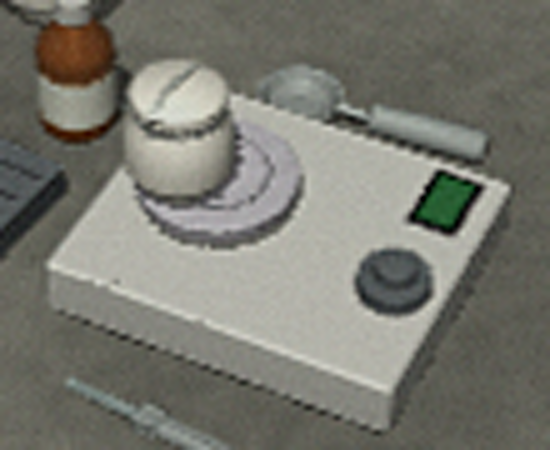

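```bash
python3 - <<'E'
from h import *
t=shot('top');s=shot('side')
T=lambda u,v,z:ray(t,300+u/4,195+v/4,z)
S=lambda u,v,z:ray(s,285+u/5,185+v/5,z)
cs=np.array([T(*p,.04)[:2] for p in[(133,42),(436,120),(350,488),(33,402)]])  # back-left, back-right, front-right, front-left
ss=np.array([S(*p,.04)[:2] for p in[(50,267),(511,185),(388,388)]])  # side: back-left?, front-right, front-left
print(cs.round(4),ss.round(4),sep='\n')
m=np.array([[.095,.085],[.095,-.085],[-.105,-.085],[-.105,.085]])
def fit(m,c):
    a=m-m.mean(0);b=c-c.mean(0);H=a.T@b;th=np.arctan2(H[0,1]-H[1,0],H[0,0]+H[1,1])
    Q=np.array([[np.cos(th),-np.sin(th)],[np.sin(th),np.cos(th)]]);o=c.mean(0)-Q@m.mean(0)
    print('yaw',np.degrees(th),'o',o,'res',(m@Q.T+o-c).round(4).tolist());
    for n,p in dict(pan=(.035,0),tare=(-.078,.02)).items(): print(n,Q@p+o)
fit(m,cs);fit(m[[0,2,3]],ss)
print('pan T',T(261,180,.06),'tare T',T(165,380,.05))
print('ringL,R,bot',T(204,180,.06),T(315,180,.06),T(260,235,.06))
print('tare S',S(394,265,.052))
for z in(.12,.125,.13):print('lid',z,T(248,122,z),S(179,93,z))
print('belly S',S(123,150,.085),S(240,150,.085), 'T belly left', T(183,135,.085))
print('side cam horizontal dir',cal(s)[0][:,0],cal(s)[0][:,2])
E
```

```text
[[ 0.6443 -0.0204]
 [ 0.6046 -0.1803]
 [ 0.4134 -0.1338]
 [ 0.454   0.0286]]
[[ 0.644  -0.0117]
 [ 0.4148 -0.1261]
 [ 0.4577  0.0331]]
yaw -14.024490238906454 o [ 0.53394504 -0.07769139] res [[0.0024, 0.0021], [0.0009, -0.0029], [-0.0019, -0.0009], [-0.0013, 0.0016]]
pan [ 0.56790177 -0.08617317]
tare [ 0.46311678 -0.03938529]
yaw -14.01722951451687 o [ 0.53581302 -0.07168964] res [[0.0046, -0.0005], [-0.0014, -0.0026], [-0.0032, 0.0031]]
pan [ 0.56977082 -0.08016712]
tare [ 0.46497991 -0.03339252]
pan T [ 0.56820597 -0.08668661  0.06      ] tare T [ 0.46598165 -0.0388259   0.05      ]
ringL,R,bot [ 0.5677526  -0.05748568  0.06      ] [ 0.56863516 -0.11433038  0.06      ] [ 0.5398232  -0.08621052  0.06      ]
tare S [ 0.46679344 -0.04045476  0.052     ]
lid 0.12 [ 0.58720062 -0.07535647  0.12      ] [ 0.58783418 -0.07225447  0.12      ]
lid 0.125 [ 0.58627203 -0.0749731   0.125     ] [ 0.58657059 -0.06671     0.125     ]
lid 0.13 [ 0.58534344 -0.07458973  0.13      ] [ 0.58530699 -0.06116553  0.13      ]
belly S [ 0.61544761 -0.06077521  0.085     ] [ 0.55560778 -0.07398878  0.085     ] T belly left [ 0.5865854  -0.04552559  0.085     ]
side cam horizontal dir [-0.97616169 -0.21704041 -0.00134703] [-0.15165015  0.67759596  0.71962904]
```

Call:
arm_command:
  increments:
    - [1, 0, 0, -3, 0, 0, 0]
    - [1, -3.9, -2.8, 0, 0, 0, 0]
    - [1, -3.9, -2.8, 0, 0, 0, 0]
    - [1, -3.9, -2.8, 0, 0, 0, 0]
    - [1, -3.9, -2.8, 0, 0, 0, 0]
    - [1, -3.9, -2.8, 0, 0, 0, 0]
    - [1, -3.9, -2.8, 0, 0, 0, 0]
    - [1, -3.9, -2.8, 0, 0, 0, 0]
    - [1, -3.9, -2.8, 0, 0, 0, 0]
    - [1, 0, 0, 0, 0, 0, 0]
  grip_force: 20

```text
time: 1.45
ee_pos: [0.38, 0.2435, 0.2227]
tcp_rot: [-180.0, 0.0, 166.5]
wrist_force: [-0.2, -0.1, -0.1]
opening: -0.0
```

```bash
python3 -c "
from workcell import bot
print(bot.get_obs())"
```

```text
{'time': 1.45, 'q': array([ 3.26726484e+01, -7.65271286e+00,  1.03117911e+00,  9.87021136e+01,
       -2.05056359e-02,  4.61977645e+01]), 'qd': array([ 3.53973749, -0.282131  , -0.16692049,  0.19445807,  0.89990393,
        2.88114369]), 'joint_efforts': array([ -2.2439906 , -37.3679173 ,  46.07051611,  -0.09906902,
        -0.25088176,  -0.71140308]), 'ee_pos': array([0.3799606 , 0.24353681, 0.2226745 ]), 'tcp_rot': array([-1.79972655e+02,  2.18709546e-03,  1.66474888e+02]), 'wrist_force': array([-0.21600483, -0.13713781, -0.13982534]), 'torque': array([ 0.02208311, -0.00822305, -0.00058128]), 'opening': -7.92255697041051e-06}
```

Call:
arm_command:
  increments:
    - [1, -3.95, -2.75, 0, 0, 0, 0]
    - [1, -3.95, -2.75, 0, 0, 0, 0]
    - [1, -3.95, -2.75, 0, 0, 0, 0]
    - [1, -3.95, -2.75, 0, 0, 0, 0]
    - [1, -3.95, -2.75, 0, 0, 0, 0]
    - [1, -3.95, -2.75, 0, 0, 0, 0]
    - [1, -3.95, -2.75, 0, 0, 0, 0]
    - [1, -3.95, -2.75, 0, 0, 0, 0]
    - [1, 0, 0, 0, 0, 0, -9]
    - [1, 0, 0, 0, 0, 0, -9]

```text
time: 2.7
ee_pos: [0.6358, -0.0406, 0.2219]
tcp_rot: [180.0, -0.1, -175.0]
wrist_force: [-0.8, 0.8, -0.1]
opening: 0.0001
```

Call:
arm_command:
  increments:
    - [1, 0, 0, 0, 0, 0, -9]
    - [1, 0, 0, 0, 0, 0, -9]
    - [1, 0, 0, 0, 0, 0, -9]
    - [1, 0, 0, 2, 0, 0, 0]
    - [1, 0, 0, 0, 0, 0, 0]

```text
time: 3.32
ee_pos: [0.6349, -0.04, 0.2013]
tcp_rot: [179.9, -0.1, -148.2]
wrist_force: [-0.1, -1.1, 0.4]
opening: -0.0002
```

```bash
python3 - <<'E'
from h import *
o=bot.get_obs();print(o['time'],o['ee_pos'],o['tcp_rot'],o['wrist_force'],o['q'])
t=shot('top');s=shot('side')
for c,n in((t,'t'),(s,'s')): print(n,proj(c,o['ee_pos']))
a=cv2.resize(t['color'][165:315,300:430],(520,600));b=cv2.resize(s['color'][135:285,255:325+0],(280,600))
cv2.imwrite('pics/c.png',np.hstack([a,b])[:,:,::-1])
E
```

```text
3.325 [ 0.63490964 -0.03999521  0.20134633] [ 1.79897334e+02 -1.25894779e-01 -1.48241169e+02] [-0.14733652 -1.12500287  0.36101336] [-3.61001516e+00  1.78888149e+01  2.60355799e+01  9.83088521e+01
  1.08460471e-02 -3.53687485e+01]
t [345.58119512 190.28787395]
s [298.60185302 183.96088503]
```

View pics/c.png

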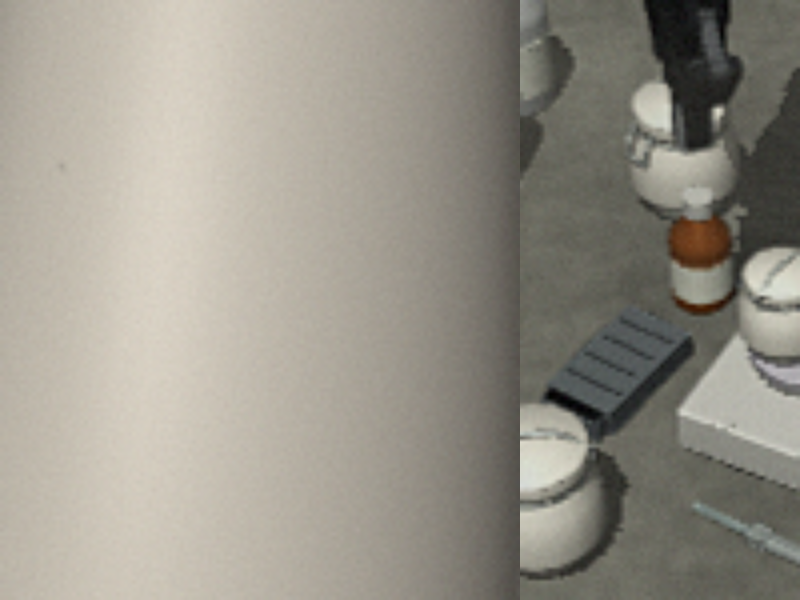

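The top camera is blocked by the arm. In the side view the black fingers seem to end near (298,172), but my TCP projection gives (298.6,184). I'll lower partway and check that from the side.

Call:
arm_command:
  increments:
    - [1, 0, 0, 3, 0, 0, 0]
    - [1, 0, 0, 3, 0, 0, 0]
    - [1, 0, 0, 3, 0, 0, 0]
    - [1, 0, 0, 0, 0, 0, 0]
    - [1, 0, 0, 0, 0, 0, 0]

```text
time: 4.05
ee_pos: [0.6362, -0.041, 0.1148]
tcp_rot: [-179.9, 0.1, -148.3]
wrist_force: [-0.4, 0.7, 1.2]
opening: -0.0
```

```bash
python3 - <<'E'
from h import *
o=bot.get_obs();print(o['time'],o['ee_pos'],o['tcp_rot'],o['wrist_force'])
s=shot('side','side2.png')
print(proj(s,o['ee_pos']))
b=cv2.resize(s['color'][145:265,260:400],None,fx=5,fy=5,interpolation=cv2.INTER_CUBIC)
cv2.imwrite('pics/d.png',b[:,:,::-1])
E
```

```text
4.05 [ 0.63617143 -0.04099232  0.11475877] [-1.79939658e+02  8.66501636e-02 -1.48277718e+02] [-0.36704972  0.70120657  1.22271331]
[299.5932542  210.38381003]
```

View pics/d.png

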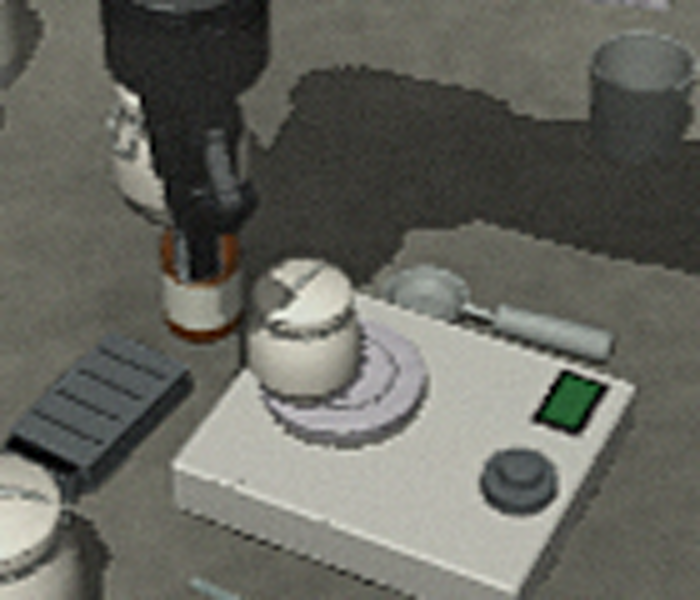

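```bash
python3 - <<'E'
from h import *
s=shot('side');t=shot('top')
print('base',proj(s,[0,0,0]),proj(s,[0,0,.02]),proj(t,[0,0,0]))
print('start tcp',proj(s,[.126,.535,.193]))
p=np.array([.6362,-.041,.1148])
for dz in(0,.019,.03,.073,.14):print(dz,proj(s,p+[0,0,dz]))
# floor-level items in both views: cup base, thermometer ends, bottle
print('thermo ends T',ray(t,309,221,.006),ray(t,287,279,.006)); print('thermo S',ray(s,299,262,.006),ray(s,347,284,.006))
print('housing corners T in side px',[proj(s,[*q,.04]).round(1) for q in[(.6443,-.0204),(.4134,-.1338),(.454,.0286)]],'seen 295,238.4 / 387.2,222 / 362.6,262.6')
print('S dirs',s['origin'],s['attitude'])
E
```

```text
base [548.59361749 293.84429878] [551.68540247 288.84595138] [318.43056574 528.17680608]
start tcp [557.51132855 504.88509669]
0 [299.58252263 210.36817494]
0.019 [299.29002345 204.75933748]
0.03 [299.11731174 201.4474924 ]
0.073 [298.4172707  188.02380855]
0.14 [297.2406501 165.4614413]
thermo ends T [0.61664263 0.03192459 0.006     ] [0.48921836 0.07636455 0.006     ]
thermo S [0.62176954 0.0371011  0.006     ] [0.48706783 0.08134413 0.006     ]
housing corners T in side px [array([295.7, 236.1]), array([388. , 220.2]), array([364.3, 261.5])] seen 295,238.4 / 387.2,222 / 362.6,262.6
S dirs [0.40089158 0.74802391 0.85972665] [ 4.39760846e+01  7.71792384e-02 -1.67464727e+02]
```

The two views disagree by about 5 mm, and the visible tip looks about 30 mm higher than the reported TCP. Before going near the jar I'll settle this with a light touch on a free part of the fixed housing top (z = 40 mm).

Call:
arm_command:
  increments:
    - [1, 0, 0, -4, 0, 0, 0]
    - [1, 0, 0, -4, 0, 0, 0]
    - [1, 2.9, 3, 0, 0, 0, 0]
    - [1, 2.9, 3, 0, 0, 0, 0]
    - [1, 2.9, 3, 0, 0, 0, 0]
    - [1, 0, 0, 5, 0, 0, 0]
    - [1, 0, 0, 4, 0, 0, 0]
    - [1, 0, 0, 2.5, 0, 0, 0]
    - [1, 0, 0, 0, 0, 0, 0]
    - [1, 0, 0, 0, 0, 0, 0]

```text
time: 5.45
ee_pos: [0.5151, -0.0103, 0.0797]
tcp_rot: [-179.9, 0.1, -148.3]
wrist_force: [0.8, -0.2, 0.7]
opening: -0.0003
```

Call:
arm_command:
  increments:
    - [1, 0, 0, 1, 0, 0, 0]
    - [1, 0, 0, 0.5, 0, 0, 0]
    - [1, 0, 0, 0, 0, 0, 0]

```text
time: 5.82
ee_pos: [0.514, -0.0103, 0.0625]
tcp_rot: [180.0, -0.0, -148.3]
wrist_force: [-0.1, -0.4, 0.0]
opening: -0.0001
```

```bash
python3 - <<'E'
from h import *
o=bot.get_obs();print(o['time'],o['ee_pos'],o['tcp_rot'],o['wrist_force'])
s=shot('side')
print(proj(s,o['ee_pos']))
b=cv2.resize(s['color'][165:285,270:400],None,fx=5,fy=5,interpolation=cv2.INTER_CUBIC)
cv2.imwrite('pics/e.png',b[:,:,::-1])
E
```

```text
5.825 [ 0.51398867 -0.01026808  0.06247149] [ 1.79977849e+02 -3.38267257e-02 -1.48277602e+02] [-0.06385491 -0.41773508  0.01598388]
[343.88007435 240.57611817]
```

View pics/e.png

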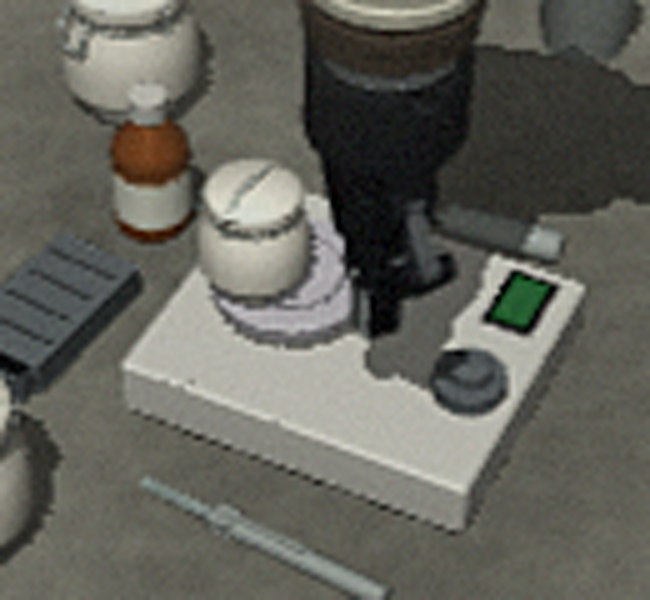

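Call:
arm_command:
  increments:
    - [1, 0, 0, 1, 0, 0, 0]
    - [1, 0, 0, 0.5, 0, 0, 0]
    - [1, 0, 0, 0.2, 0, 0, 0]
    - [1, 0, 0, 0, 0, 0, 0]

```text
time: 6.38
ee_pos: [0.5142, -0.0103, 0.0457]
tcp_rot: [180.0, -0.0, -148.3]
wrist_force: [0.1, 0.4, -0.5]
opening: 0.0003
```

Call:
arm_command:
  increments:
    - [1, 0, 0, 0.2, 0, 0, 0]
    - [1, 0, 0, 0.2, 0, 0, 0]
    - [1, 0, 0, 0.1, 0, 0, 0]

```text
time: 6.75
ee_pos: [0.5142, -0.0103, 0.0408]
tcp_rot: [180.0, -0.0, -148.3]
wrist_force: [-0.2, -0.5, -0.7]
opening: -0.0001
```

Call:
arm_command:
  increments:
    - [1, 0, 0, 0.2, 0, 0, 0]
    - [1, 0, 0, 0.1, 0, 0, 0]
    - [1, 0, 0, 0, 0, 0, 0]

```text
time: 7.12
ee_pos: [0.5142, -0.0103, 0.0378]
tcp_rot: [180.0, -0.0, -148.3]
wrist_force: [0.8, -0.3, -0.6]
opening: -0.0001
```

```bash
python3 - <<'E'
from h import *
o=bot.get_obs();print(o['time'],o['ee_pos'],o['wrist_force'])
s=shot('side')
print(proj(s,o['ee_pos']))
b=cv2.resize(s['color'][200:270,310:390],None,fx=7,fy=7,interpolation=cv2.INTER_CUBIC)
cv2.imwrite('pics/f.png',b[:,:,::-1])
E
```

```text
7.125 [ 0.51415943 -0.01029134  0.03779416] [ 0.82959251 -0.34107268 -0.63005949]
[343.4857022  247.17314487]
```

View pics/f.png

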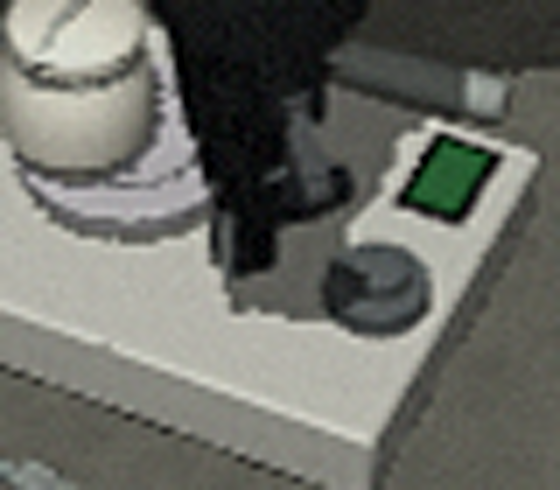

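Still no contact, and the tip at about (346,239) is above its shadow at (344,244). So the real fingertip does sit higher than the reported TCP. I'll go on down until it touches.

Call:
arm_command:
  increments:
    - [1, 0, 0, 0.5, 0, 0, 0]
    - [1, 0, 0, 0.2, 0, 0, 0]
    - [1, 0, 0, 0, 0, 0, 0]

```text
time: 7.55
ee_pos: [0.514, -0.0103, 0.0306]
tcp_rot: [180.0, -0.0, -148.3]
wrist_force: [0.1, -0.4, 0.8]
opening: 0.0001
```

Call:
arm_command:
  increments:
    - [1, 0, 0, 0.3, 0, 0, 0]
    - [1, 0, 0, 0.2, 0, 0, 0]
    - [1, 0, 0, 0, 0, 0, 0]

```text
time: 7.92
ee_pos: [0.5141, -0.0103, 0.0257]
tcp_rot: [180.0, -0.0, -148.3]
wrist_force: [0.7, 0.4, 0.9]
opening: 0.0002
```

Call:
arm_command:
  increments:
    - [1, 0, 0, 0.2, 0, 0, 0]
    - [1, 0, 0, 0.2, 0, 0, 0]
    - [1, 0, 0, 0, 0, 0, 0]

```text
time: 8.3
ee_pos: [0.5141, -0.0103, 0.0217]
tcp_rot: [180.0, -0.0, -148.3]
wrist_force: [0.6, -0.6, -1.0]
opening: 0.0
```

Call:
arm_command:
  increments:
    - [1, 0, 0, 0.2, 0, 0, 0]
    - [1, 0, 0, 0.1, 0, 0, 0]
    - [1, 0, 0, 0, 0, 0, 0]

```text
time: 8.68
ee_pos: [0.5142, -0.0103, 0.0188]
tcp_rot: [180.0, -0.0, -148.3]
wrist_force: [-0.2, 0.4, 0.3]
opening: -0.0
```

Call:
arm_command:
  increments:
    - [1, 0, 0, 0.2, 0, 0, 0]
    - [1, 0, 0, 0.1, 0, 0, 0]

```text
time: 8.93
ee_pos: [0.5142, -0.0103, 0.0157]
tcp_rot: [180.0, -0.0, -148.3]
wrist_force: [-0.1, -0.1, 0.1]
opening: -0.0001
```

Call:
arm_command:
  increments:
    - [1, 0, 0, 0.2, 0, 0, 0]
    - [1, 0, 0, 0, 0, 0, 0]

```text
time: 9.18
ee_pos: [0.5141, -0.0103, 0.0137]
tcp_rot: [180.0, -0.0, -148.3]
wrist_force: [0.1, 1.2, 0.5]
opening: 0.0002
```

Call:
arm_command:
  increments:
    - [1, 0, 0, 0.1, 0, 0, 0]
    - [1, 0, 0, 0.1, 0, 0, 0]

```text
time: 9.43
ee_pos: [0.5143, -0.0103, 0.0119]
tcp_rot: [-180.0, 0.0, -148.3]
wrist_force: [0.5, 0.2, -0.2]
opening: 0.0001
```

Call:
arm_command:
  increments:
    - [1, 0, 0, 0.1, 0, 0, 0]
    - [1, 0, 0, 0.1, 0, 0, 0]

```text
time: 9.68
ee_pos: [0.5142, -0.0103, 0.0098]
tcp_rot: [180.0, -0.0, -148.3]
wrist_force: [-1.1, 0.3, 0.4]
opening: 0.0001
```

```bash
python3 - <<'E'
from h import *
o=bot.get_obs();print(o['time'],o['ee_pos'],o['wrist_force'])
s=shot('side')
b=cv2.resize(s['color'][185:265,305:395],None,fx=7,fy=7,interpolation=cv2.INTER_CUBIC)
cv2.imwrite('pics/g.png',b[:,:,::-1])
E
```

```text
9.675 [ 0.51419805 -0.01030203  0.00979546] [-1.08410102  0.26989583  0.44793798]
```

View pics/g.png

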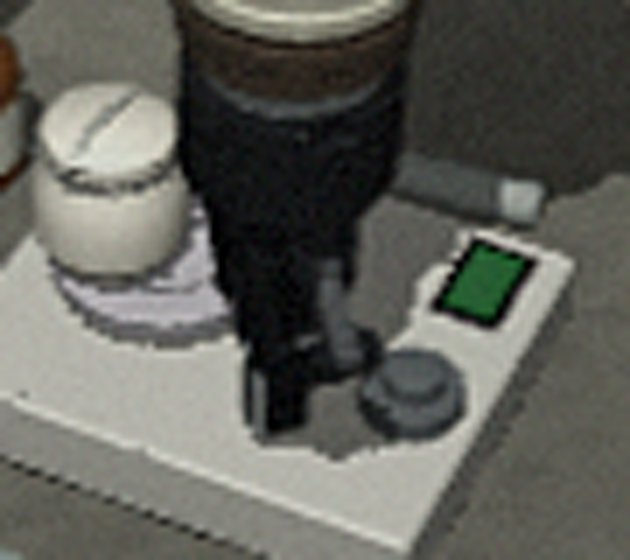

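The tip at about (344,248) has almost met its shadow, so contact is close.

Call:
arm_command:
  increments:
    - [1, 0, 0, 0.1, 0, 0, 0]
    - [1, 0, 0, 0.1, 0, 0, 0]

```text
time: 9.98
ee_pos: [0.5143, -0.0103, 0.0079]
tcp_rot: [-180.0, 0.0, -148.3]
wrist_force: [0.1, -0.4, -0.1]
opening: -0.0001
```

Call:
arm_command:
  increments:
    - [1, 0, 0, 0.1, 0, 0, 0]
    - [1, 0, 0, 0.1, 0, 0, 0]

```text
time: 10.22
ee_pos: [0.5142, -0.0103, 0.0058]
tcp_rot: [-180.0, -0.0, -148.3]
wrist_force: [-0.1, 0.3, -0.0]
opening: 0.0001
```

Call:
arm_command:
  increments:
    - [1, 0, 0, 0.1, 0, 0, 0]
    - [1, 0, 0, 0.1, 0, 0, 0]

```text
time: 10.48
ee_pos: [0.5142, -0.0103, 0.0038]
tcp_rot: [180.0, -0.0, -148.3]
wrist_force: [0.2, -1.5, -0.2]
opening: -0.0002
```

Call:
arm_command:
  increments:
    - [1, 0, 0, 0.1, 0, 0, 0]
    - [1, 0, 0, 0.1, 0, 0, 0]

```text
time: 10.72
ee_pos: [0.5142, -0.0103, 0.0018]
tcp_rot: [-180.0, -0.0, -148.3]
wrist_force: [-0.2, 0.3, 0.0]
opening: -0.0001
```

```bash
python3 - <<'E'
from h import *
o=bot.get_obs();print(o['time'],o['ee_pos'],o['wrist_force'],o['joint_efforts'].round(1))
s=shot('side'); 
g=cv2.cvtColor(s['color'],cv2.COLOR_RGB2GRAY)
np.set_printoptions(linewidth=200)
print(g[240:258,334:362])
for z in(.04,.05):print(ray(s,344.3,249,z))
b=cv2.resize(s['color'][185:265,305:395],None,fx=7,fy=7,interpolation=cv2.INTER_CUBIC)
cv2.imwrite('pics/h.png',b[:,:,::-1])
E
```

```text
10.725 [ 0.51423056 -0.01030311  0.00181153] [-0.20123483  0.2932086   0.04721405] [  0.  -47.   46.1   0.   -0.   -0. ]
[[181 178 177 180 176 128  22  35  25  16   9   6   5  11   7  16  12  14  26  26  17   6  20  68 103  81  46  65]
 [178 176 177 182 175 131  35  76  60  18  16  10  13  10  11   5  14  14  19  43  54  48  60  88  93  81  64  51]
 [180 177 176 188 177 119  30  97  88  21  12  12   1   9  14  38  54  56  85 100 102  86  51  69  88  90  89  75]
 [177 178 178 181 176 121  31  86  80   1  13  14  12   0  33  80 106  96  98  98  92  83  52  34  59  87  92  88]
 [178 181 181 183 169  91  36  90  85   5  14  14   1  13  32  74  98  94  90  93  91  97  82  22  36  69  88  90]
 [179 177 175 179 171 101  33  90  81   1  12   2   0   8  37  80  98  91  87  91  89  95  83  47  27  40  56  68]
 [178 178 177 177 186 156  42  92  80   4   6  13   6  11  33  80  96  96  95  93  88  87  98  88  61  36  39  55]
 [184 179 176 175 183 171  99  80  78   3   8   0  14  11  41  95  87  90  90  90  91  97  91  89  99  81  56  78]
 [174 178 178 183 178 191 162  86  73   1  12  25  44  50  
[... 464 characters left out ...]
78 184 186 189 185 177 180 179 181 180 181 179 177]
 [152 185 204 198 195 187 182 175 178 180 176 175 178 176 179 177 184 180 179 180 180 179 175 180 179 172 176 178]
 [132 124 132 161 190 204 198 192 182 178 180 171 178 174 182 178 179 179 180 179 177 181 181 176 178 179 180 176]
 [135 131 135 126 131 144 175 195 203 197 189 184 179 177 175 178 175 177 178 181 179 180 177 173 180 177 180 175]
 [137 130 129 139 132 127 129 128 151 180 197 201 190 185 179 178 176 177 179 178 177 177 177 180 177 183 181 178]
 [132 131 134 135 132 135 133 133 129 125 133 158 188 204 200 191 182 180 174 177 176 177 177 176 180 173 175 177]]
[ 0.51063904 -0.00241035  0.04      ]
[0.50930021 0.00674434 0.05      ]
```

Call:
arm_command:
  increments:
    - [1, 0, 0, 0.1, 0, 0, 0]
    - [1, 0, 0, 0.1, 0, 0, 0]

```text
time: 11.02
ee_pos: [0.5143, -0.0103, 0.0016]
tcp_rot: [-180.0, 0.0, -148.3]
wrist_force: [-9.2, -0.3, 21.0]
opening: -0.0
```

Call:
arm_command:
  increments:
    - [1, 0, 0, 0.1, 0, 0, 0]
    - [1, 0, 0, 0.1, 0, 0, 0]

```text
time: 11.28
ee_pos: [0.5144, -0.0104, 0.0015]
tcp_rot: [-179.9, 0.1, -148.3]
wrist_force: [-17.2, -0.1, 37.4]
opening: 0.0001
```

```bash
python3 - <<'E'
from h import *
o=bot.get_obs();print(o['time'],o['ee_pos'],o['wrist_force'],o['joint_efforts'].round(1))
s=shot('side'); 
g=cv2.cvtColor(s['color'],cv2.COLOR_RGB2GRAY)
np.set_printoptions(linewidth=200)
print(g[244:254,337:362])
E
```

```text
11.275 [ 0.51443244 -0.01035992  0.00150142] [-17.16137445  -0.14481541  37.37132118] [  0.1 -29.4  35.8  -7.1   0.1   0. ]
[[181 171  89  38  88  83   0   4  17   9   2  27  79  92  97  92  89  93  97  79  28  35  69  94  88]
 [184 172 107  36  86  84   1  12   7  11  10  29  80  94  89  90  89  90  95  87  53  28  38  58  70]
 [181 190 155  41  87  70   1  14  12   1   2  44  95  94  91  95  91  89  90  95  90  55  37  39  52]
 [178 181 163 104  75  58   3  11   0   5  10  44  92  91  92  89  94  94  87  89  96  93  78  56  74]
 [177 180 187 160  90  72   2  14  28  35  45  70  92  88  86  94  91  92  90  87  92  89  83 135 182]
 [175 174 181 169 132  98  66  70 113 116 103  87  88  91  89  82  94  89  79  85  83  91  97  98 135]
 [176 176 180 186 189 194 166 138 196 196 169 105 103 101  83  81  86 102  86 105  99 143 193 183 183]
 [178 176 173 178 181 177 181 188 185 182 180 190 192 167  99  98 146 170 136 195 188 188 182 182 180]
 [176 177 177 179 180 178 180 177 180 180 179 179 182 183 188 187 187 183 185 183 179 176 175 176 178]
 [201 190 184 184 179 178 177 178 174 180 180 175 175 179 181 182 180 182 173 175 178 178 178 176 180]]
```

Contact came at a reported z of 0.0016, so the real fingertip is 38 mm above the reported TCP. All my heights need that correction. Now I'll lift and go back behind the jar.

Call:
arm_command:
  increments:
    - [1, 0, 0, -5, 0, 0, 0]
    - [1, 0, 0, -6, 0, 0, 0]
    - [1, 0, 0, -5, 0, 0, 0]
    - [1, -3.04, -3.01, 0, 0, 0, 0]
    - [1, -3.04, -3.01, 0, 0, 0, 0]
    - [1, -3.04, -3.01, 0, 0, 0, 0]
    - [1, 0, 0, 5, 0, 0, 0]
    - [1, 0, 0, 4, 0, 0, 0]
    - [1, 0, 0, 0, 0, 0, 0]
    - [1, 0, 0, 0, 0, 0, 0]

```text
time: 12.58
ee_pos: [0.6399, -0.0392, 0.0699]
tcp_rot: [-179.9, 0.1, -148.3]
wrist_force: [-0.4, 0.9, -0.1]
opening: 0.0
```

Call:
arm_command:
  increments:
    - [1, 0, 0, 2, 0, 0, 0]
    - [1, 0, 0, 1, 0, 0, 0]
    - [1, 0, 0, 0, 0, 0, 0]

```text
time: 12.95
ee_pos: [0.6394, -0.0391, 0.0385]
tcp_rot: [-180.0, 0.0, -148.3]
wrist_force: [0.0, -0.7, 0.2]
opening: 0.0001
```

```bash
python3 - <<'E'
from h import *
o=bot.get_obs();print(o['time'],o['ee_pos'],o['wrist_force'])
p=o['ee_pos']+[0,0,.038]
s=shot('side','side3.png');print(proj(s,p))
b=cv2.resize(s['color'][165:245,270:370],None,fx=7,fy=7,interpolation=cv2.INTER_CUBIC)
cv2.imwrite('pics/i.png',b[:,:,::-1])
E
```

```text
12.95 [ 0.63938418 -0.03913594  0.03853977] [ 0.02056209 -0.68062012  0.23058145]
[298.78782471 221.55249646]
```

View pics/i.png

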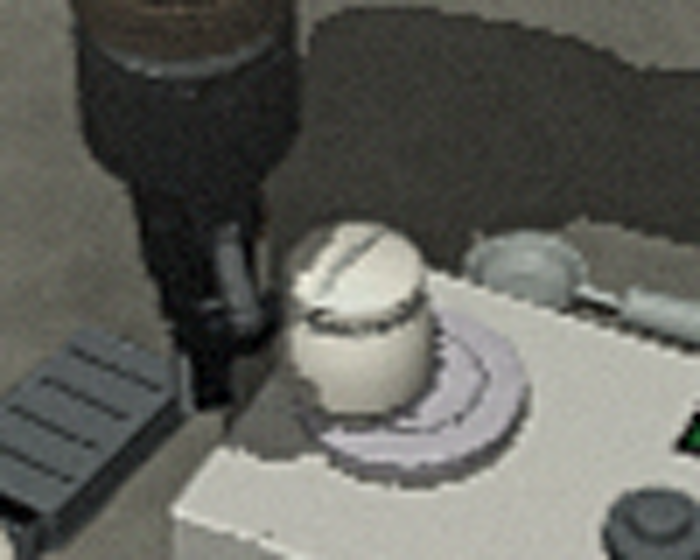

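The tip at about (300,223) matches the corrected projection of (299,222). It sits level with the jar's belly (jar centre column about 321). Now I'll approach gently.

Call:
arm_command:
  increments:
    - [1, 0, 0, 0.3, 0, 0, 0]
    - [1, 0.5, 0, 0, 0, 0, 0]
    - [1, 0.5, 0, 0, 0, 0, 0]
    - [1, 0.4, 0, 0, 0, 0, 0]
    - [1, 0, 0, 0, 0, 0, 0]

```text
time: 13.62
ee_pos: [0.6271, -0.0468, 0.0351]
tcp_rot: [-180.0, 0.0, -148.3]
wrist_force: [0.6, 0.7, 0.2]
opening: -0.0001
```

Call:
arm_command:
  increments:
    - [1, 0.1, 0, 0, 0, 0, 0]
    - [1, 0.1, 0, 0, 0, 0, 0]
    - [1, 0.1, 0, 0, 0, 0, 0]

```text
time: 14.0
ee_pos: [0.6248, -0.0481, 0.0348]
tcp_rot: [180.0, -0.0, -148.3]
wrist_force: [0.2, -0.7, -0.2]
opening: -0.0002
```

Call:
arm_command:
  increments:
    - [1, 0.1, 0, 0, 0, 0, 0]
    - [1, 0.1, 0, 0, 0, 0, 0]
    - [1, 0.1, 0, 0, 0, 0, 0]

```text
time: 14.38
ee_pos: [0.6224, -0.0496, 0.035]
tcp_rot: [-180.0, 0.0, -148.3]
wrist_force: [0.5, 1.4, -0.1]
opening: -0.0001
```

```bash
cat > trk.py <<'E'
from h import *
# jar mask in side view relative to start picture
def jar(img):  # rgb; bright cream: red-blue>~6, connected near (320,210)
    i=img.astype(int); m=((i[...,0]-i[...,2]>8)&(i[...,0]>95)).astype(np.uint8)
    m[:190]=0;m[240:]=0;m[:,:303]=0;m[:,352:]=0
    n,l,st,c=cv2.connectedComponentsWithStats(m)
    k=1+st[1:,4].argmax();return st[k],c[k].round(2)
if __name__=='__main__':
    for f in('side1.png','side3.png'): print(f,*jar(cv2.imread('pics/'+f)[:,:,::-1]))
    o=bot.get_obs();print(o['time'],o['ee_pos'],o['wrist_force'])
    s=shot('side','now.png');print('now',*jar(s['color']))
E
python3 trk.py
```

```text
side1.png [ 303  190   49   50 1279] [326.15 214.  ]
side3.png [303 197  49  43 842] [327.32 220.31]
14.375 [ 0.62241761 -0.04958979  0.03497086] [ 0.46637927  1.36518222 -0.07594473]
now [303 198  49  42 796] [328.27 222.67]
```

```bash
cat > trk.py <<'E'
from h import *
def jar(g):
    t=cv2.cvtColor(cv2.imread('pics/side1.png'),cv2.COLOR_BGR2GRAY)[196:218,308:336]
    r=cv2.matchTemplate(g[180:250,290:360],t,cv2.TM_CCOEFF_NORMED)
    _,v,_,(x,y)=cv2.minMaxLoc(r)
    f=lambda a,b,c:(a-c)/(2*(a-2*b+c))
    sx=f(*r[y,x-1:x+2]);sy=f(*r[y-1:y+2,x])
    return np.round([x+sx+290-308,y+sy+180-196,v],2)
if __name__=='__main__':
    print('side3',jar(cv2.cvtColor(cv2.imread('pics/side3.png'),cv2.COLOR_BGR2GRAY)))
    o=bot.get_obs();print(o['time'],o['ee_pos'],o['wrist_force'])
    s=shot('side','now.png');d=jar(cv2.cvtColor(s['color'],cv2.COLOR_RGB2GRAY))
    a=ray(s,321,205,.125);b=ray(s,321+d[0],205+d[1],.125);print('px shift',d,'jar moved mm',((b-a)*1000).round(1))
E
python3 trk.py
```

```text
side3 [0.19 0.07 0.9 ]
14.425 [ 0.62231505 -0.04967792  0.03493977] [1.14359292 0.41671001 0.48955882]
px shift [ 0.68 -0.28  0.63] jar moved mm [-1.5 -1.4  0. ]
```

Call:
arm_command:
  increments:
    - [1, 0.1, 0, 0, 0, 0, 0]
    - [1, 0.1, 0, 0, 0, 0, 0]
    - [1, 0, 0, 0, 0, 0, 0]

```text
time: 14.85
ee_pos: [0.6205, -0.0508, 0.0349]
tcp_rot: [180.0, -0.0, -148.3]
wrist_force: [0.4, 0.4, -0.1]
opening: -0.0003
```

```bash
python3 trk.py
```

```text
side3 [0.19 0.07 0.9 ]
14.85 [ 0.62048331 -0.0507919   0.03487165] [ 0.41203522  0.44072079 -0.14539434]
px shift [ 1.27 -0.28  0.63] jar moved mm [-2.9 -1.7  0. ]
```

Call:
arm_command:
  increments:
    - [1, 0.1, 0, 0, 0, 0, 0]
    - [1, 0.1, 0, 0, 0, 0, 0]
    - [1, 0.1, 0, 0, 0, 0, 0]
    - [1, 0.1, 0, 0, 0, 0, 0]
    - [1, 0.1, 0, 0, 0, 0, 0]
    - [1, 0.1, 0, 0, 0, 0, 0]

```text
time: 15.65
ee_pos: [0.6154, -0.0539, 0.0349]
tcp_rot: [180.0, -0.0, -148.3]
wrist_force: [1.1, 1.7, 0.1]
opening: -0.0002
```

```bash
python3 trk.py; python3 - <<'E'
import cv2
s=cv2.imread('pics/now.png')[165:245,270:370]
cv2.imwrite('pics/j.png',cv2.resize(s,None,fx=7,fy=7,interpolation=cv2.INTER_CUBIC))
E
```

```text
side3 [0.19 0.07 0.9 ]
15.65 [ 0.61538291 -0.05391261  0.03488683] [1.09319618 1.68079357 0.07498596]
px shift [ 3.69 -0.92  0.61] jar moved mm [-8.4 -5.5  0. ]
```

View pics/j.png

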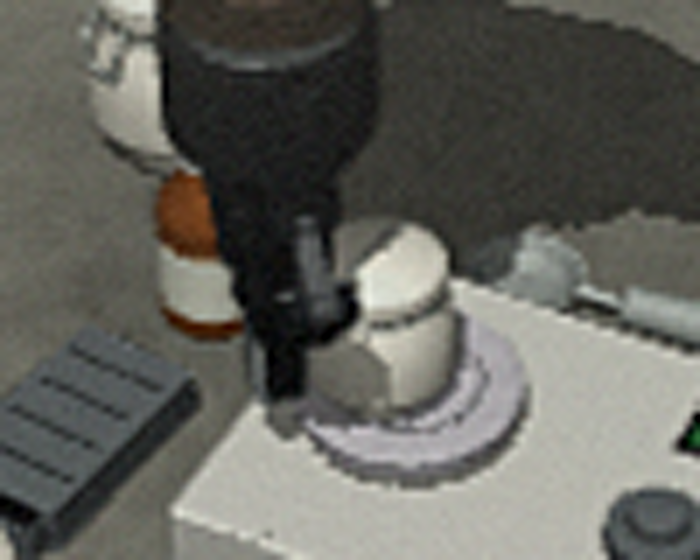

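The jar is upright (lid near (400,250) in the crop) and has moved about 10 of the 21 mm needed. I'll do the rest just as slowly.

Call:
arm_command:
  increments:
    - [1, 0.1, 0, 0, 0, 0, 0]
    - [1, 0.1, 0, 0, 0, 0, 0]
    - [1, 0.1, 0, 0, 0, 0, 0]
    - [1, 0.1, 0, 0, 0, 0, 0]
    - [1, 0.1, 0, 0, 0, 0, 0]
    - [1, 0.1, 0, 0, 0, 0, 0]

```text
time: 16.45
ee_pos: [0.6103, -0.0571, 0.0349]
tcp_rot: [180.0, -0.0, -148.3]
wrist_force: [1.3, 1.4, 0.3]
opening: 0.0
```

```bash
python3 trk.py
```

```text
side3 [0.19 0.07 0.9 ]
16.45 [ 0.61027491 -0.05707616  0.03485737] [1.25157067 1.43716519 0.28554501]
px shift [ 5.58 -1.39  0.59] jar moved mm [-12.7  -8.3   0. ]
```

Call:
arm_command:
  increments:
    - [1, 0.1, 0, 0, 0, 0, 0]
    - [1, 0.1, 0, 0, 0, 0, 0]
    - [1, 0.1, 0, 0, 0, 0, 0]
    - [1, 0.1, 0, 0, 0, 0, 0]
    - [1, 0, 0, 0, 0, 0, 0]

```text
time: 17.12
ee_pos: [0.6068, -0.0592, 0.0349]
tcp_rot: [180.0, -0.0, -148.3]
wrist_force: [0.4, 0.2, 0.4]
opening: 0.0001
```

```bash
python3 trk.py
```

```text
side3 [0.19 0.07 0.9 ]
17.125 [ 0.60681864 -0.05920915  0.03487615] [0.37602856 0.17690612 0.43772186]
px shift [ 7.34 -1.69  0.58] jar moved mm [-16.9 -10.4   0. ]
```

The tracker says it has moved about 20 mm. I'll back off, rise, and clear the top view.

Call:
arm_command:
  increments:
    - [1, -1, 0, 0, 0, 0, 0]
    - [1, -1.5, 0, 0, 0, 0, 0]
    - [1, 0, 0, -5, 0, 0, 0]
    - [1, 0, 0, -6, 0, 0, 0]
    - [1, 1.6, 5.3, 0, 0, 0, 0]
    - [1, 1.6, 5.3, 0, 0, 0, 0]
    - [1, 1.6, 5.3, 0, 0, 0, 0]
    - [1, 1.6, 5.3, 0, 0, 0, 0]
    - [1, 1.6, 5.3, 0, 0, 0, 0]
    - [1, 0, 0, 0, 0, 0, 0]

```text
time: 18.42
ee_pos: [0.4195, 0.1398, 0.1457]
tcp_rot: [180.0, 0.1, -148.0]
wrist_force: [0.6, -0.0, 0.3]
opening: -0.0001
```

```bash
python3 trk.py; python3 - <<'E'
from h import *
t=shot('top','top4.png')['color']
s=cv2.imread('pics/now.png')
a=cv2.resize(t[195:325,300:420],(480,520),interpolation=cv2.INTER_CUBIC)[:,:,::-1]
b=cv2.resize(s[185:315-26,300:364],(320,520),interpolation=cv2.INTER_CUBIC)
cv2.imwrite('pics/k.png',np.hstack([a,b]))
E
```

```text
side3 [0.19 0.07 0.9 ]
18.425 [0.41951182 0.13979281 0.14572597] [ 0.62834027 -0.00250498  0.31636585]
px shift [ 7.06 -1.63  0.86] jar moved mm [-16.2 -10.    0. ]
```

View pics/k.png

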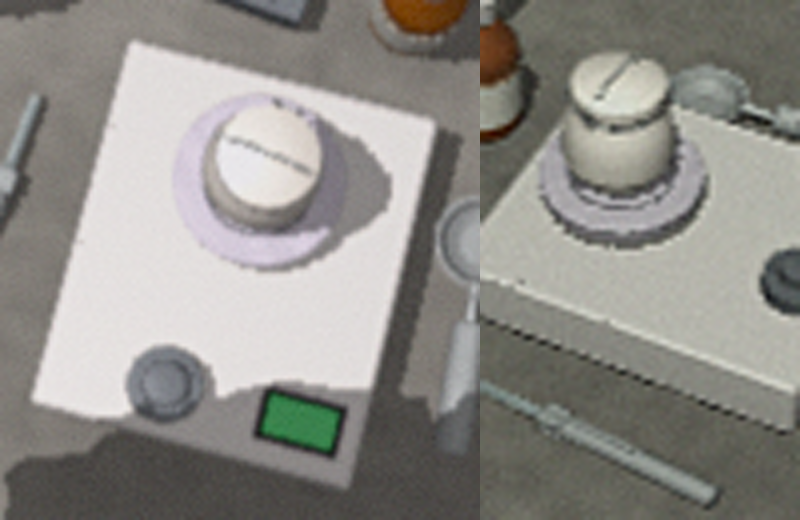

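```bash
python3 - <<'E'
from h import *
t=shot('top')
T=lambda u,v,z:ray(t,300+u/4,195+v/4,z)
print('lid moved',T(269,157,.125)-T(248,122,.125),'lid now',T(269,157,.125)[:2],'pan',T(261,180,.06)[:2],'belly left',T(203,175,.085)[:2])
# tare button: grey blob centroid
img=cv2.imread('pics/top1.png').astype(int);m=((img.max(2)<140)).astype(np.uint8);m[:,:330]=0;m[:,353:]=0;m[:281]=0;m[302:]=0
n,l,st,c=cv2.connectedComponentsWithStats(m);k=1+st[1:,4].argmax();print(st[k],c[k],ray(t,*c[k],.045))
s=cv2.imread('pics/side1.png').astype(int);m=((s.max(2)<140)).astype(np.uint8);x0,y0=285+350//5,185+240//5;m[:,:x0]=0;m[:,285+87:]=0;m[:y0]=0;m[185+64:]=0
n,l,st,cc=cv2.connectedComponentsWithStats(m);k=1+st[1:,4].argmax();q=shot('side');print(st[k],cc[k],ray(q,*cc[k],.045))
E
```

```text
lid moved [-0.01683077 -0.01004977  0.        ] lid now [ 0.56944125 -0.08502287] pan [ 0.56820597 -0.08668661] belly left [ 0.56646411 -0.05566996]
[332 282  21  19 287] [342.04529617 290.91986063] [ 0.46434046 -0.04062783  0.045     ]
[356 235  16  14 176] [363.40909091 241.08522727] [ 0.46665826 -0.036018    0.045     ]
```

The jar is within about 2–3 mm of the pan axis in the top view, and the limit is 8 mm. The side view agrees. Next is the tare key.

Call:
arm_command:
  increments:
    - [1, 1.4, -4.4, 0, 0, 0, 0]
    - [1, 1.4, -4.4, 0, 0, 0, 0]
    - [1, 1.4, -4.4, 0, 0, 0, 0]
    - [1, 1.4, -4.4, 0, 0, 0, 0]
    - [1, 0, 0, 5, 0, 0, 0]
    - [1, 0, 0, 4, 0, 0, 0]
    - [1, 0, 0, 2, 0, 0, 0]
    - [1, 0, 0, 0.5, 0, 0, 0]
    - [1, 0, 0, 0, 0, 0, 0]

```text
time: 19.75
ee_pos: [0.4661, -0.0423, 0.0302]
tcp_rot: [180.0, -0.0, -148.3]
wrist_force: [-0.7, -0.7, 0.4]
opening: 0.0001
```

Call:
arm_command:
  increments:
    - [1, 0, 0, 0.2, 0, 0, 0]
    - [1, 0, 0, 0.2, 0, 0, 0]
    - [1, 0, 0, 0, 0, 0, 0]

```text
time: 20.12
ee_pos: [0.4659, -0.0417, 0.0261]
tcp_rot: [-180.0, 0.0, -148.3]
wrist_force: [0.4, 0.5, -0.7]
opening: -0.0002
```

Call:
arm_command:
  increments:
    - [1, 0, 0, 0.2, 0, 0, 0]
    - [1, 0, 0, 0.2, 0, 0, 0]
    - [1, 0, 0, 0, 0, 0, 0]

```text
time: 20.5
ee_pos: [0.4658, -0.0418, 0.0219]
tcp_rot: [-180.0, 0.0, -148.3]
wrist_force: [0.4, 0.9, 0.8]
opening: -0.0001
```

Call:
arm_command:
  increments:
    - [1, 0, 0, 0.2, 0, 0, 0]
    - [1, 0, 0, 0, 0, 0, 0]

```text
time: 20.75
ee_pos: [0.4659, -0.0418, 0.0199]
tcp_rot: [-180.0, 0.0, -148.3]
wrist_force: [-0.2, 1.7, 2.0]
opening: 0.0
```

Call:
arm_command:
  increments:
    - [1, 0, 0, -0.4, 0, 0, 0]
    - [1, -0.15, 0.25, 0, 0, 0, 0]
    - [1, 0, 0, 0.2, 0, 0, 0]
    - [1, 0, 0, 0.2, 0, 0, 0]
    - [1, 0, 0, 0.1, 0, 0, 0]
    - [1, 0, 0, 0, 0, 0, 0]

```text
time: 21.5
ee_pos: [0.4658, -0.0387, 0.0189]
tcp_rot: [180.0, 0.0, -148.3]
wrist_force: [-0.8, 1.7, 2.7]
opening: 0.0005
```

Call:
arm_command:
  increments:
    - [1, 0, 0, 0.1, 0, 0, 0]
    - [1, 0, 0, 0, 0, 0, 0]

```text
time: 21.75
ee_pos: [0.4658, -0.0388, 0.0179]
tcp_rot: [180.0, 0.0, -148.3]
wrist_force: [-0.8, 3.6, 3.9]
opening: 0.0001
```

Call:
arm_command:
  increments:
    - [1, 0, 0, 0.1, 0, 0, 0]
    - [1, 0, 0, 0, 0, 0, 0]

```text
time: 22.0
ee_pos: [0.4658, -0.0388, 0.0175]
tcp_rot: [-180.0, 0.0, -148.3]
wrist_force: [-2.7, 3.6, 9.5]
opening: 0.0
```

Call:
arm_command:
  increments:
    - [1, 0, 0, 0.1, 0, 0, 0]
    - [1, 0, 0, 0, 0, 0, 0]

```text
time: 22.25
ee_pos: [0.4659, -0.0388, 0.0174]
tcp_rot: [-180.0, 0.1, -148.3]
wrist_force: [-5.1, 3.9, 17.5]
opening: -0.0
```

Call:
arm_command:
  increments:
    - [1, 0, 0, 0.1, 0, 0, 0]
    - [1, 0, 0, 0, 0, 0, 0]

```text
time: 22.5
ee_pos: [0.466, -0.0388, 0.0172]
tcp_rot: [-179.9, 0.1, -148.3]
wrist_force: [-8.9, 2.8, 24.5]
opening: -0.0
```

The key behaved as described: about 0.8 N/mm from roughly 0.0225, about 4 N at 0.0178, then a hard stop at 0.0175. That is 5 mm of travel, so it's fully down. Now I'll release it and retreat.

Call:
arm_command:
  increments:
    - [1, 0, 0, -0.5, 0, 0, 0]
    - [1, 0, 0, -0.7, 0, 0, 0]
    - [1, 0, 0, -3, 0, 0, 0]
    - [1, 0, 0, -5, 0, 0, 0]
    - [1, 0, 0, -4, 0, 0, 0]
    - [1, -1.4, 4.4, 0, 0, 0, 0]
    - [1, -1.4, 4.4, 0, 0, 0, 0]
    - [1, -1.4, 4.4, 0, 0, 0, 0]
    - [1, -1.4, 4.4, 0, 0, 0, 0]
    - [1, 0, 0, 0, 0, 0, 0]

```text
time: 23.75
ee_pos: [0.42, 0.1422, 0.1466]
tcp_rot: [-180.0, -0.0, -148.1]
wrist_force: [-0.6, -0.2, 0.4]
opening: -0.0001
```

```bash
python3 trk.py; python3 - <<'E'
from h import *
t=cv2.cvtColor(shot('top')['color'],cv2.COLOR_RGB2GRAY).astype(int);a=cv2.cvtColor(cv2.imread('pics/top4.png'),cv2.COLOR_BGR2GRAY).astype(int)
d=abs(t-a); print('jar/pan diff',d[210:265,340:390].mean(),'key diff',d[280:303,330:353].mean())
s=cv2.imread('pics/now.png',0).astype(int);o=cv2.imread('pics/side1.png',0).astype(int)
print('key side diff vs start',abs(s-o)[233:250,354:373].mean())
E
```

```text
side3 [0.19 0.07 0.9 ]
23.75 [0.41998529 0.14215985 0.14657663] [-0.64093472 -0.16418778  0.38382265]
px shift [ 7.08 -1.63  0.86] jar moved mm [-16.3 -10.    0. ]
jar/pan diff 1.8454545454545455 key diff 3.11531190926276
key side diff vs start 28.077399380804952
```

```bash
python3 -c "
from workcell import bot
print(bot.job_done())"
```

```text
the job is handed in; nothing more can be done
None
```

I nudged the jar about 20 mm to the middle of the pan, pressed the tare key fully down and released it, then backed off. I handed the job in at 23.75 s.

**Jar:** The top view puts its axis about 2–3 mm from the pan's axis, against the 8 mm limit, and the side view agrees. The jar stayed upright, pushing forces were about 2 N, and it did not move during the key press.

**Tare key:** Resistance rose to about 4 N and then hit a hard stop after about 5 mm. I kept pressing to 24.5 N to be sure it was down. In the top view it looks the same before and after the press, so it came back up. The side view of the key differed from the start picture (mean difference 28 grey levels). I put that down to the arm's shadow but did not check it.

**Disagreements along the way:**
- **Fingertip height:** The real fingertip sat about 38 mm above the reported TCP. I found this by touching a free spot on the housing, which peaked at 37.4 N, close to the 40 N limit. I corrected all later heights for it.
- **Cameras:** The two views differed by about 5 mm.

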